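# Set out the bench for soldering

### The arm

A 6-joint arm with a two-finger parallel gripper is mounted at the origin on the work surface. World frame = base frame: x ahead of the robot, y to its left, z up, the work surface at z = 0. Lengths are in m, angles in rad, forces in N, time in s.
With the tool pointing down it reaches from about 0.35 to 0.975 m from the base axis. Payload 4.9 kg.
Tool frame: the origin (TCP) lies on the front face of the gripper's body, between the roots of the fingers; the fingertips stand ctrl.tip_extent ahead of it and the grasp point (between the pads) lies 54 mm ahead of it (ctrl.tip_extent is the distance from the TCP to the fingertips, in m); z points along the fingers, y is the line along which they close (so a half turn about z gives the same grasp; the last joint's range is limited). The gripper opens to 85 mm and grips with 20 to 120 N. Pads are 22 mm wide; open, the fingers measure 114 mm over their backs; the gripper's body (76 mm by 85 mm) begins 54 mm behind the grasp point. The pads swing forward as they close: fully open they stand 13 mm farther back than shut.
Start: joints at [1.135, 0.053, 1.613, -0, 1.476, -0.119], TCP at [0.195, 0.594, 0.304] pointing down, gripper open.
Joint ranges: [-3.01, 3.01], [-1.01, 2.22], [0.06, 2.58], [-1.02, 4.17], [0.09, 2.62], [-3.14, 3.14]. Speed limits (rad/s): [2.57, 2.57, 3.14, 3.14, 3.14, 3.14].

### API

Orientations are given as a rotation vector (axis times angle).
In Python, from station import ctrl gives the robot as it stands.
- The arm moves only by the tool apply_moves, never from a script. Its argument "rows" is one flat list of numbers, 6 for each row, row after row: the shift along the tool's x, y, z normalised to -1 to 1, where 1 is 0.6 m, then the turn, a rotation vector about the tool's x, y, z normalised to -1 to 1, where 1 is 90 degrees. A call has 1 to 20 rows; each row is the pose to reach, as a shift and turn from the pose commanded when the call began, along the tool's axes at that moment; what a row does not reach only later rows make up. A row lasts 1/10 s, in which the tool goes at most 50 mm and 8.59 degrees, less where a joint would pass 70% of its speed; a pose out of reach is approached as far as the arm can. A call with a number of a shift or a turn outside -1 to 1 is refused whole. A call with a gripper value outside its range is refused whole. "grip" is the opening, from 0 (shut) to 1 (fully open), set as the call begins (left out, the last holds). The fingers move at their own pace and stop on an object; "grip_force" is the grip in N (left out, the last holds). Time passes only in rows, so rows that repeat a pose let the fingers close. It gives the time, the measured TCP pose, the force, the opening and the grip force at its end, in the units of the state.
- ctrl.get_obs(): the state, without advancing time (a new reading comes with each control period).
- ctrl.get_image(name): name is "scene" or "top" or "wrist"; returns (picture, depth): 384x512x3 uint8, blue, green, red; 384x512 float32, m along the optical axis (not along the pixel's ray), 0 where there is no reading.
- ctrl.camera_model(name): a dict with "mtx" (3x3 intrinsics, pixels), "R" (3x3) and "t" (3): a world point X has camera coordinates R X + t; the wrist camera has in their place "tool_from_camera" (4x4, takes a point from camera to tool coordinates, whose origin is the TCP and whose axes are the flange's). Camera axes: x right, y down, z forward; pixel columns grow to the right and rows downward; lengths in m; the calibration is good to about 2 mm. The wrist camera is an equidistant fisheye: a pixel r from the principal point sees the ray r / f radians off the axis. A picture is of the moment at which its call begins: read the wrist's pose just before it. camera_model takes no time and is no camera call.
- ctrl.finish_job(): hands the job in; it is judged then, once.
The state is a dict: "t": time; "q": joint angles; "dq": joint speeds; "effort": joint torques, N m; "tool_pos": TCP position; "tool_rot": TCP orientation; "contact_force": force on the tool from outside, world axes, zero at the start; "wrist_torque": the same for the moment, N m; "opening": finger opening in m; "grip_force": force on a finger pad.
Only numpy, scipy, OpenCV 4.12 (cv2) and the standard library are available. Lean on these libraries where they do the work, as an engineer would, in place of code of your own. Each camera call takes 0.05 s, during which the arm holds its last target. There are 200 camera calls.

### The job

Set the bench out for soldering: put the box of capacitors squarely behind the circuit-board holder, centred on it and about 5 cm clear of its back edge, and stand the tip cleaner and the flux jar in line with the box, one at each end with about 2 cm between neighbours, the tip cleaner at the end towards the soldering-iron stand and the flux jar at the other. Slip the silver solder reel down over the spindle of the reel stand. Leave everything upright, and do not disturb the red wire reel or the white bottle.

Things in the scene. Friction and masses are not known exactly. Their poses are not given: they have to be found in the camera images.
- board_holder: Fixed holder: green circuit board between aluminium jaws, blue end plates. 100 mm deep (x), 180 wide (y), 45 high, plus a black knob 16 mm out at its +y end. Origin: centre of its underside, on the bench. +x is its back (away from the robot), back edge at x = +50 mm. Turned by up to 9 degrees: behind, centred, squarely and in line go by its own axes, so the row runs along its y.
- iron_stand: Fixed soldering-iron stand: black base 110 x 85 x 18 mm with a yellow sponge, a steel spring guard, and a blue cordless iron leaning up out of it towards its -x side (the robot), 150 mm high at its end, 140 mm out from the centre. Origin: centre of the base's underside, on the bench. It stands left or right of the board holder, about 255 mm from it.
- reel_stand: Fixed reel stand on the other side of the board holder: dark steel disc 84 mm across and 12 mm thick with an upright steel spindle in its middle, 10 mm thick with a round top 73 mm above the bench. Origin: centre of the disc's underside, on the bench. A reel pushed down over the spindle rests on the disc.
- capacitor_box_mid (a point): Loose orange box with a clear lid over dark capacitors, 44 mm (its x) x 60 mm (its y) x 26 mm high, 90 g. Point: its centre, 13 mm above its underside. Its long side (y) goes parallel to the holder's long side (y), either way round.
- flux_jar_mid (a point): Loose flux jar: white and amber round jar with a green screw lid, 44 mm across, 40 mm high, 70 g. Point: its centre, 20 mm above its underside.
- tip_cleaner_mid (a point): Loose tip cleaner: grey round pot filled with curly brass shavings, 60 mm across, 42 mm high, 180 g. Point: its centre, 21 mm above its underside.
- solder_reel_mid (a point): Loose reel of silver solder with blue flanges, standing on its flange with its axis upright: 56 mm across, 44 mm high, an 18 mm hole through it, 250 g. Point: its centre, 22 mm above its underside.
- wire_reel_mid (a point): Loose reel of red wire with black flanges, 50 mm across, 36 mm high; a bystander, to be left where it is. Point: its centre, 18 mm above its underside.
- cleaner_bottle_mid (a point): Loose white bottle with a blue band and a red cap, 48 mm across, 100 mm high; a bystander, to be left where it is. Point: its centre, 50 mm above its underside.
Mind the look-alikes: they are no part of the job. Leave any pink look-alike of the part that bears tip_cleaner_mid alone.

How it is judged:
At the end, for the whole second after the job is handed in: Box, jar, cleaner 122 mm behind the holder's centre, box centred, jar 72 and cleaner 80 mm from the box, cleaner on the iron side: all within 15 mm; box parallel within 0.2 rad. Reel on the disc, within 8 mm of the spindle. All upright within 0.1 rad, at rest (x of capacitor_box_mid in the frame of board_holder between 0.107 and 0.137 m and y of capacitor_box_mid in the frame of board_holder between -0.015 and 0.015 m and angle between the y axis of capacitor_box_mid and the y axis of board_holder, either way round below 0.2 rad and x of flux_jar_mid in the frame of board_holder between 0.107 and 0.137 m and horizontal distance between flux_jar_mid and capacitor_box_mid between 0.057 and 0.087 m and x of tip_cleaner_mid in the frame of board_holder between 0.107 and 0.137 m and horizontal distance between tip_cleaner_mid and capacitor_box_mid between 0.065 and 0.095 m and ((y of each of iron_stand, tip_cleaner_mid in the frame of board_holder above 0 m and y of flux_jar_mid in the frame of board_holder below 0 m) or (y of each of iron_stand, tip_cleaner_mid in the frame of board_holder below 0 m and y of flux_jar_mid in the frame of board_holder above 0 m)) and horizontal distance between solder_reel_mid and reel_stand below 0.008 m and height (world z) of solder_reel_mid between 0.03 and 0.038 m and height (world z) of capacitor_box_mid between 0.009 and 0.017 m and height (world z) of flux_jar_mid between 0.016 and 0.024 m and height (world z) of tip_cleaner_mid between 0.017 and 0.025 m and angle between each of capacitor_box_mid, flux_jar_mid, tip_cleaner_mid, solder_reel_mid's own z axis and vertical below 0.1 rad and linear speed of each of capacitor_box, flux_jar, tip_cleaner, solder_reel below 0.02 m/s); the robot touches nothing.
It fails at once if the red wire reel was moved by more than 20 mm (distance of wire_reel_mid from where it was at the start of the episode above 0.02 m).
It fails at once if the white bottle was moved by more than 20 mm or tipped (distance of cleaner_bottle_mid from where it was at the start of the episode above 0.02 m or angle between cleaner_bottle_mid's own z axis and vertical above 0.4 rad).
It also fails if it takes over 115 s, if anything falls off the work surface, if the arm or the gripper's body presses on something with over 40 N, if the wrist force passes 120 N, or if a joint passes its speed limit or range.

## Working session

There is one attempt and no reset: what is moved stays moved. The work goes in short steps, Python scripts to look and compute and a tool call to move; the robot and the scene stay as the last step left them, time stands still between calls to the robot, and variables do not carry over. Pictures are saved under pics/ and viewed, at most 14 in all, crops included, and the job is handed in when it is done.

Besides the shell and the picture viewer there is one more tool, called after "Call:" by a JSON object that holds its "name" and its "arguments", one argument or row to a line. apply_moves: Moves the arm, as the interface text tells. Its arguments: {"type":"object","properties":{"rows":{"type":"array","items":{"type":"number"}},"grip":{"type":"number"},"grip_force":{"type":"number"}},"required":["rows"]}

```bash
mkdir -p pics; ls
python3 - <<'E'
from station import ctrl
import cv2,numpy as np
o=ctrl.get_obs();print(o['t'],o['tool_pos'],o['tool_rot'],o['opening'],ctrl.tip_extent)
for n in('top','scene'):
    im,d=ctrl.get_image(n);cv2.imwrite(f'pics/{n}0.png',im);np.save(f'pics/{n}0.npy',d)
    m=ctrl.camera_model(n);print(n,m)
im=cv2.imread('pics/top0.png');cv2.imwrite('pics/top0b.png',cv2.resize(im,(800,600),interpolation=cv2.INTER_CUBIC))
E
```

```text
pics
0.0 [0.1944884  0.59347054 0.30265148] [-0.49546725 -3.10165742  0.00312092] 0.08515153413506746 0.0726
top {'mtx': array([[366.64637534,   0.        , 250.48645812],
       [  0.        , 366.64637534, 188.77818284],
       [  0.        ,   0.        ,   1.        ]]), 'R': array([[ 0.00703189, -0.99993158, -0.009348  ],
       [-0.99740184, -0.00634325, -0.07175885],
       [ 0.07169464,  0.00982831, -0.9973782 ]]), 't': array([-0.04687894,  0.53946192,  0.9856948 ])}
scene {'mtx': array([[429.88821139,   0.        , 254.94396896],
       [  0.        , 429.88821139, 193.70417624],
       [  0.        ,   0.        ,   1.        ]]), 'R': array([[-0.1925133 ,  0.98124451, -0.00989175],
       [ 0.73666959,  0.13785538, -0.66205272],
       [-0.64827197, -0.13474091, -0.74939198]]), 't': array([ 0.13022572, -0.35343436,  1.82407638])}
```

View pics/top0b.png

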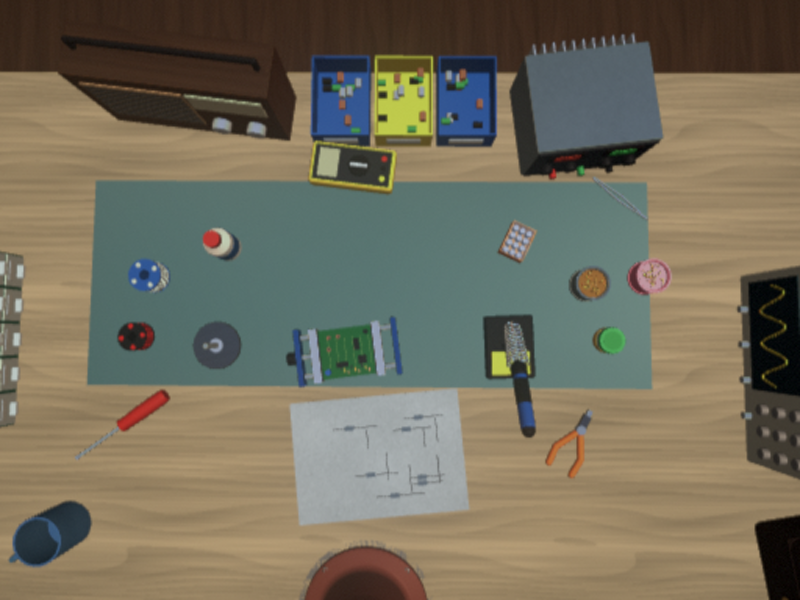

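View pics/scene0.png

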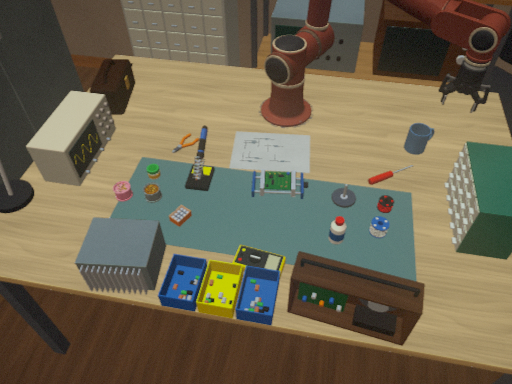

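The top view (800x600 px) has the holder at (347,350) with its knob at the left (+y), and the iron stand at the right (509,347). The reel stand is at (217,345) and the solder reel at (148,275). The box is at (517,241), the cleaner at (591,283), its pink look-alike at (650,277) and the jar at (611,340). The wire reel is at (136,336) and the bottle at (218,242).

```bash
cat > h.py <<'E'
import numpy as np,cv2
from scipy.spatial.transform import Rotation as R
from station import ctrl
def plane(cam,u,v,z):
    m=ctrl.camera_model(cam);r=m['R'].T@np.linalg.inv(m['mtx'])@np.array([u,v,1.]);c=-m['R'].T@m['t']
    return c+r*(z-c[2])/r[2]
def cloud(cam,d):
    m=ctrl.camera_model(cam);v,u=np.mgrid[:384,:512]
    p=np.stack([u,v,np.ones_like(u)],-1)@np.linalg.inv(m['mtx']).T*d[...,None]
    return (p-m['t'])@m['R']
E
python3 - <<'E'
from h import *
d=np.load('pics/top0.npy');P=cloud('top',d)
s=1.5625
# name: approx px, height
T=dict(box=(517,241,.026),cleaner=(591,283,.042),jar=(611,340,.040),solder=(148,275,.044),wire=(136,336,.036),bottle=(213,240,.1),stand=(217,345,.012))
for n,(u,v,h) in T.items():
    u/=s;v/=s
    a=P[int(v)-22:int(v)+22,int(u)-22:int(u)+22].reshape(-1,3)
    c=plane('top',u,v,h)
    k=a[(abs(a[:,2]-h)<.006)&(np.hypot(*(a-c)[:,:2].T)<.05)]
    lo,hi=k.min(0),k.max(0)
    (cc,sz,an)=cv2.minAreaRect(k[:,:2].astype(np.float32))
    print(n,'plane',c.round(3),'n',len(k),'mid',((lo+hi)/2).round(4),'size',(hi-lo).round(3),np.round(cc,4),np.round(sz,3),round(an,1))
im=cv2.imread('pics/top0.png')
c=cv2.resize(im[195:255,175:350],None,fx=4.5,fy=4.5,interpolation=cv2.INTER_CUBIC)
cv2.imwrite('pics/c1.png',c)
c=cv2.resize(im[125:255,60:170],None,fx=4.5,fy=4.5,interpolation=cv2.INTER_CUBIC);cv2.imwrite('pics/c2.png',c)
E
```

```text
box plane [ 0.635 -0.263  0.026] n 360 mid [ 0.6376 -0.2638  0.0255] size [0.069 0.062 0.011] [ 0.6376 -0.2635] [0.044 0.06 ] 63.0
cleaner plane [ 0.561 -0.385  0.042] n 283 mid [ 0.5626 -0.3883  0.041 ] size [0.057 0.058 0.01 ] [ 0.5625 -0.3883] [0.056 0.058] 0.5
jar plane [ 0.464 -0.418  0.04 ] n 232 mid [ 0.4654 -0.4186  0.0392] size [0.043 0.044 0.01 ] [ 0.4652 -0.4182] [0.043 0.044] 84.3
solder plane [0.57  0.376 0.044] n 313 mid [0.5712 0.3838 0.0428] size [0.052 0.055 0.009] [0.5713 0.3838] [0.052 0.055] 1.0
wire plane [0.465 0.396 0.036] n 252 mid [0.4663 0.4047 0.036 ] size [0.046 0.05  0.012] [0.4663 0.4047] [0.046 0.05 ] 0.2
bottle plane [0.622 0.247 0.1  ] n 95 mid [0.6261 0.2511 0.0983] size [0.027 0.026 0.008] [0.626  0.2513] [0.026 0.025] 10.5
stand plane [0.45  0.263 0.012] n 691 mid [0.4509 0.2652 0.0117] size [0.08  0.082 0.011] [0.4509 0.2651] [0.08  0.081] 0.2
```

View pics/c1.png

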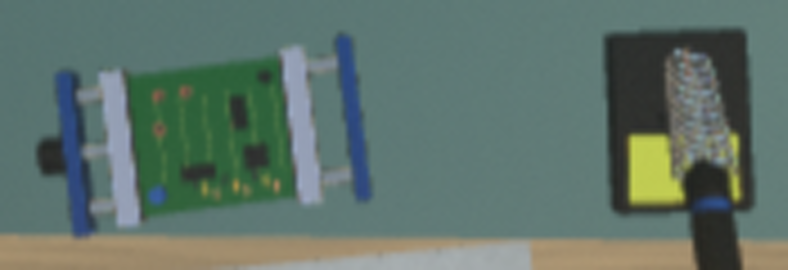

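View pics/c2.png

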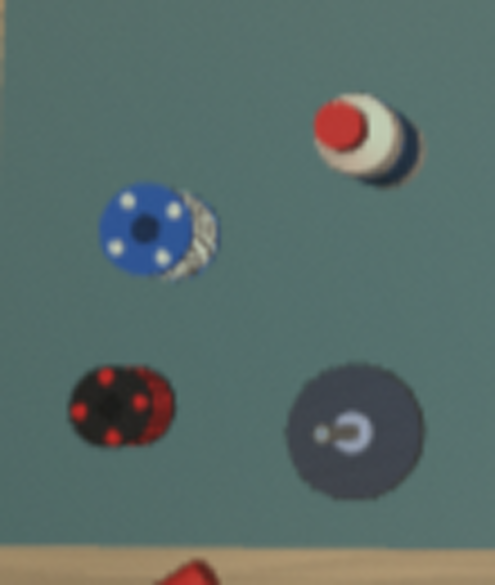

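Run:
```python
from h import *
d=np.load('pics/top0.npy');P=cloud('top',d)
f=lambda x,y,o,z:plane('top',(x+.5)/4.5-.5+o[0],(y+.5)/4.5-.5+o[1],z)
o=(175,195)
A,B,C,D=[f(x,y,o,.045) for x,y in((57,72),(76,236),(350,35),(371,198))]
for p in(A,B,C,D):print(p.round(4))
a,b=(A-B)[:2],(C-D)[:2]
c=(A+B+C+D)/4;ww=(A+B-C-D)[:2]/2
print('depth',np.hypot(*a),np.hypot(*b),'yaw',[np.degrees(np.arctan2(q[1],q[0])) for q in(a,b)],'width',np.hypot(*ww),'yaw',np.degrees(np.arctan2(-ww[0],ww[1])),'centre',c)
print('plate heights',P[195+150//4,175+ (360*150//150)//4:][:1], np.percentile(P[200:250,180:262,2],[99,97]))
k=P[195:252,183:262].reshape(-1,3);k=k[(k[:,2]>.03)&(k[:,2]<.06)]
print('rect',cv2.minAreaRect(k[:,:2].astype(np.float32)))
o=(60,125)
print('solder top',f(146,229.5,o,.044),'spindle tip',f(322,434,o,.073),'disc',f(356,432,o,.012),'wire',f(108,406,o,.036))
```

```text
[0.4785 0.1244 0.045 ]
[0.3824 0.1113 0.045 ]
[ 0.5016 -0.0488  0.045 ]
[ 0.4059 -0.0618  0.045 ]
depth 0.09698142680421228 0.09654397013570834 yaw [np.float64(7.732752443260852), np.float64(7.723442991117981)] width 0.1747534191463744 yaw 7.652609934693576 centre [0.44213392 0.03126969 0.045     ]
plate heights [[ 4.21440461e-01 -8.40946426e-02  2.71318219e-04]] [0.04816782 0.04552039]
rect ((0.44047316908836365, 0.040998123586177826), (0.09946338087320328, 0.19490021467208862), 7.97676420211792)
solder top [0.57078517 0.38302303 0.044     ] spindle tip [0.45028289 0.26405933 0.073     ] disc [0.45052885 0.26365042 0.012     ] wire [0.46536695 0.40537026 0.036     ]
```

```bash
cat >> h.py <<'E'
def rows(*W,yaw=None):
    """W: world TCP targets (x,y,z); yaw: wanted angle of tool y (deg, mod 180), vertical. Prints normalised rows"""
    o=ctrl.get_obs();M=R.from_rotvec(o['tool_rot']);p=np.array(o['tool_pos'])
    T=M.as_matrix();a=np.degrees(np.arctan2(T[1,1],T[0,1]))
    if yaw is None: tr=np.zeros(3)
    else:
        dy=(yaw-a+90)%180-90;t=np.radians(a+dy)
        y=np.array([np.cos(t),np.sin(t),0]);z=np.array([0,0,-1.]);D=np.c_[np.cross(y,z),y,z]
        tr=(M.inv()*R.from_matrix(D)).as_rotvec()/(np.pi/2)
    print('t',round(o['t'],2),'p',p.round(4),'y-angle',round(a,2),'tilt',np.round(T[:2,2],4),'F',np.round(o['contact_force'],1),'open',round(o['opening'],4),'q6',round(o['q'][5],2),'tip',ctrl.tip_extent)
    for w in W: print(w,'->',(M.inv().apply(np.array(w)-p)/.6).round(4),tr.round(4))
def wcam(name=None):
    o=ctrl.get_obs();im,d=ctrl.get_image('wrist')
    if name: cv2.imwrite(f'pics/{name}.png',im)
    return o,im,d
def wpix(o,u,v,z):
    """wrist pixel -> world point on plane z"""
    m=ctrl.camera_model('wrist');K=m['mtx'];x=(u-K[0,2])/K[0,0];y=(v-K[1,2])/K[1,1];r=np.hypot(x,y)
    ray=np.array([np.sin(r)*x/max(r,1e-9),np.sin(r)*y/max(r,1e-9),np.cos(r)])
    X=m['tool_from_camera'];M=R.from_rotvec(o['tool_rot'])
    c=M.apply(X[:3,3])+o['tool_pos'];w=M.apply(X[:3,:3]@ray)
    return c+w*(z-c[2])/w[2]
E
python3 -c "
from h import *
rows((.571,.3835,.25),(.571,.3835,.2))
print(ctrl.camera_model('wrist'))"
```

```text
t 0.1 p [0.1945 0.5935 0.3027] y-angle 71.85 tilt [-0.0008 -0.0017] F [ 0.7  0.3 -0.4] open 0.0858 q6 -0.12 tip 0.0726
(0.571, 0.3835, 0.25) -> [-0.7053 -0.1369  0.088 ] [0. 0. 0.]
(0.571, 0.3835, 0.2) -> [-0.7053 -0.1368  0.1713] [0. 0. 0.]
{'mtx': array([[297.31863964,   0.        , 256.55922926],
       [  0.        , 297.31863964, 192.34083949],
       [  0.        ,   0.        ,   1.        ]]), 'tool_from_camera': array([[ 2.64934586e-04, -9.53759561e-01, -3.00570506e-01,
         7.74218816e-02],
       [ 9.99999363e-01, -7.71341569e-05,  1.12619785e-03,
         5.65395696e-04],
       [-1.09730622e-03, -3.00570613e-01,  9.53758933e-01,
        -7.01705087e-02],
       [ 0.00000000e+00,  0.00000000e+00,  0.00000000e+00,
         1.00000000e+00]])}
```

Call:
{"name": "apply_moves", "arguments": {
  "rows": [-0.705,-0.137,0.088,0,0,0,-0.705,-0.137,0.088,0,0,0,-0.705,-0.137,0.088,0,0,0,-0.705,-0.137,0.088,0,0,0,-0.705,-0.137,0.088,0,0,0,-0.705,-0.137,0.088,0,0,0,-0.705,-0.137,0.088,0,0,0,-0.705,-0.137,0.088,0,0,0,-0.705,-0.137,0.088,0,0,0,-0.705,-0.137,0.17,0,0,0,-0.705,-0.137,0.17,0,0,0,-0.705,-0.137,0.17,0,0,0,-0.705,-0.137,0.17,0,0,0],
  "grip": 1
}}

```text
t: 1.4
tool_pos: [0.5711, 0.3849, 0.2039]
tool_rot: [0.494, 3.101, 0.002]
contact_force: [0.1, 0.9, 0.7]
opening: 0.0852
grip_force: 0.0
```

```bash
python3 -c "
from h import *
o,im,d=wcam('w1')
rows((.571,.3835,.08))"
```

```text
t 1.45 p [0.5713 0.3851 0.2046] y-angle 71.92 tilt [0.0032 0.0017] F [-0.5  0.2  0.6] open 0.0851 q6 -0.77 tip 0.0726
(0.571, 0.3835, 0.08) -> [ 2.000e-04 -3.300e-03  2.077e-01] [0. 0. 0.]
```

View pics/w1.png

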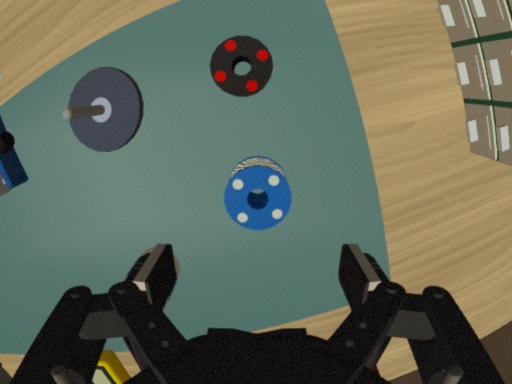

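The wrist view shows the solder reel's top at (258,197), the spindle tip at (68,113) and the disc at (105,109). The bottle is seen past the left finger, clear of it.

```bash
python3 -c "
from h import *
o=ctrl.get_obs()
for n,u,v,z in(('reel',258,197,.044),('tip',69,113,.073),('disc',105,109,.012),('wire',241,66,.036)):print(n,wpix(o,u,v,z).round(4))
w=wpix(o,258,197,.044)
rows((w[0],w[1],.08))"
```

```text
reel [0.5718 0.3875 0.044 ]
tip [0.4532 0.2733 0.073 ]
disc [0.4536 0.2736 0.012 ]
wire [0.4674 0.4076 0.036 ]
t 1.45 p [0.5713 0.3851 0.2046] y-angle 71.92 tilt [0.0032 0.0017] F [-0.5  0.2  0.6] open 0.0851 q6 -0.77 tip 0.0726
(np.float64(0.5718218772305734), np.float64(0.387547423185195), 0.08) -> [0.001  0.0035 0.2077] [0. 0. 0.]
```

Call:
{"name": "apply_moves", "arguments": {
  "rows": [0.0005,0.001,0.1,0,0,0,0.0005,0.001,0.15,0,0,0,0.0005,0.001,0.18,0,0,0,0.0005,0.001,0.207,0,0,0,0.0005,0.001,0.207,0,0,0,0.0005,0.001,0.207,0,0,0]
}}

```text
t: 2.05
tool_pos: [0.572, 0.3854, 0.0797]
tool_rot: [0.495, 3.1, 0.003]
contact_force: [0.8, -0.4, 0.0]
opening: 0.0858
grip_force: 0.0
```

Call:
{"name": "apply_moves", "arguments": {
  "rows": [0,0,0,0,0,0,0,0,0,0,0,0,0,0,0,0,0,0,0,0,0,0,0,0,0,0,0,0,0,0,0,0,0,0,0,0,0,0,0,0,0,0,0,0,0,0,0,0,0,0,0,0,0,0],
  "grip": 0,
  "grip_force": 40
}}

```text
t: 2.95
tool_pos: [0.5722, 0.3854, 0.0802]
tool_rot: [0.495, 3.099, 0.004]
contact_force: [-0.6, -0.0, 5.5]
opening: 0.0557
grip_force: 42.9
```

```bash
python3 -c "
from h import *
rows((.571,.386,.2),(.451,.27,.2))"
```

```text
t 2.95 p [0.5722 0.3854 0.0802] y-angle 71.85 tilt [0.0033 0.0018] F [-0.6 -0.   5.5] open 0.0557 q6 -0.77 tip 0.0726
(0.571, 0.386, 0.2) -> [ 0.0017  0.0009 -0.1997] [0. 0. 0.]
(0.451, 0.27, 0.2) -> [ 0.1315 -0.2452 -0.2007] [0. 0. 0.]
```

Call:
{"name": "apply_moves", "arguments": {
  "rows": [0,0,-0.08,0,0,0,0,0,-0.16,0,0,0,0,0,-0.2,0,0,0,0.132,-0.243,-0.2,0,0,0,0.132,-0.243,-0.2,0,0,0,0.132,-0.243,-0.2,0,0,0,0.132,-0.243,-0.2,0,0,0,0.132,-0.243,-0.2,0,0,0,0.132,-0.243,-0.2,0,0,0,0.132,-0.243,-0.2,0,0,0]
}}

```text
t: 3.95
tool_pos: [0.4512, 0.2714, 0.1982]
tool_rot: [0.495, 3.101, 0.001]
contact_force: [0.3, -0.0, -3.3]
opening: 0.0558
grip_force: 44.5
```

```bash
python3 -c "
from h import *
o,im,d=wcam()
rows((.451,.27,.2))
t,_=ctrl.get_image('top')
a=cv2.resize(im[130:384,100:420],(800,635))[:600]
b=cv2.resize(im,(512,384))
cv2.imwrite('pics/w2.png',a);cv2.imwrite('pics/t2.png',cv2.resize(t[150:290,60:220],(800,700))[:600])"
```

```text
t 4.0 p [0.4513 0.2715 0.1982] y-angle 71.87 tilt [0.0009 0.0005] F [ 1.   0.1 -3.1] open 0.0557 q6 -0.85 tip 0.0726
(0.451, 0.27, 0.2) -> [-0.0003 -0.0025 -0.003 ] [0. 0. 0.]
```

View pics/w2.png

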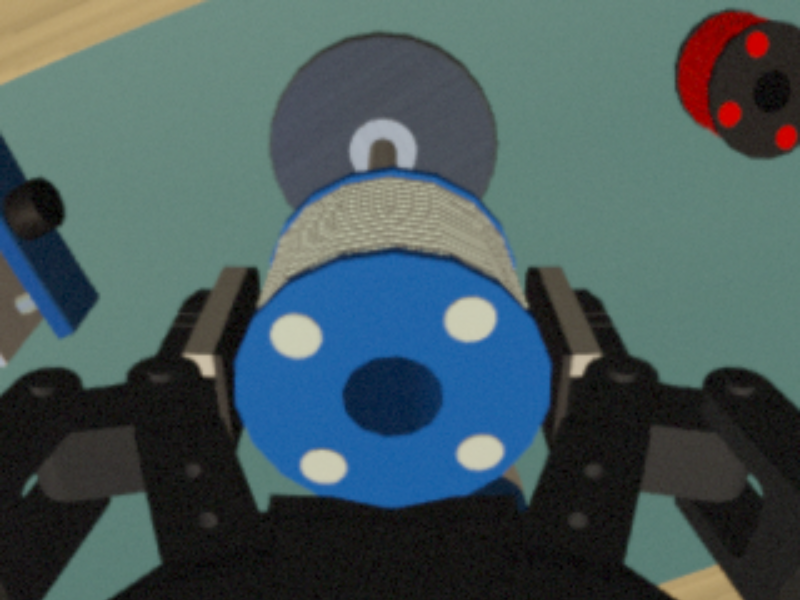

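The reel is in the grip with its hole at crop (393,396). Behind it are the disc's washer at (384,150) and the disc's outline, which spans 270 to 497 across.

```bash
python3 -c "
from h import *
o=ctrl.get_obs();f=lambda x,y,z:wpix(o,100+(x+.5)/2.5-.5,130+(y+.5)/2.5-.5,z).round(4)
print('hole',f(393,396,.162))
print('disc',f(384,150,.013),'edges L,R,T',f(270,140,.012),f(497,138,.012),f(382,34,.012))
print('spindle',f(383,142,.03),f(383,165,.03))
print('rim L R T B',f(234,385,.162),f(552,385,.162),f(393,250,.162))
T=R.from_rotvec(o['tool_rot']).as_matrix();print(T.round(3))
"
```

```text
hole [0.4511 0.2724 0.162 ]
disc [0.4511 0.2694 0.013 ] edges L,R,T [0.4349 0.2312 0.012 ] [0.4598 0.3095 0.012 ] [0.4113 0.2818 0.012 ]
spindle [0.4435 0.2717 0.03  ] [0.4511 0.2692 0.03  ]
rim L R T B [0.4408 0.2465 0.162 ] [0.4582 0.2994 0.162 ] [0.4243 0.2812 0.162 ]
[[-0.95   0.311  0.001]
 [ 0.311  0.95   0.   ]
 [-0.     0.    -1.   ]]
```

View pics/t2.png

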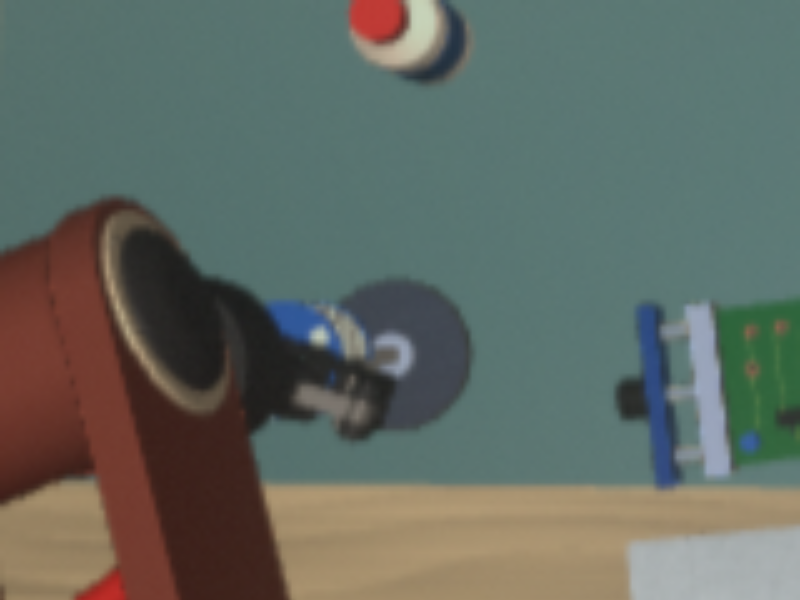

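Call:
{"name": "apply_moves", "arguments": {
  "rows": [-0.002,-0.0063,0.0,0,0,0,-0.002,-0.0063,0.03,0,0,0,-0.002,-0.0063,0.055,0,0,0,-0.002,-0.0063,0.07,0,0,0,-0.002,-0.0063,0.08,0,0,0,-0.002,-0.0063,0.086,0,0,0,-0.002,-0.0063,0.09,0,0,0,-0.002,-0.0063,0.09,0,0,0]
}}

```text
t: 4.85
tool_pos: [0.4503, 0.2669, 0.1438]
tool_rot: [0.495, 3.102, 0.0]
contact_force: [-0.3, -0.6, -3.0]
opening: 0.0558
grip_force: 44.5
```

Call:
{"name": "apply_moves", "arguments": {
  "rows": [0,0,0.015,0,0,0,0,0,0.03,0,0,0,0,0,0.045,0,0,0,0,0,0.06,0,0,0,0,0,0.072,0,0,0,0,0,0.08,0,0,0,0,0,0.083,0,0,0,0,0,0.083,0,0,0]
}}

```text
t: 5.65
tool_pos: [0.4501, 0.2668, 0.0936]
tool_rot: [-0.495, -3.102, 0.0]
contact_force: [-0.8, -0.8, -2.2]
opening: 0.0557
grip_force: 44.5
```

Call:
{"name": "apply_moves", "arguments": {
  "rows": [0,0,0.002,0,0,0,0,0,0.003,0,0,0,0,0,0.003,0,0,0]
}}

```text
t: 5.95
tool_pos: [0.4504, 0.2669, 0.0923]
tool_rot: [0.495, 3.102, 0.0]
contact_force: [0.1, 0.2, -3.1]
opening: 0.0558
grip_force: 44.5
```

Call:
{"name": "apply_moves", "arguments": {
  "rows": [0,0,0,0,0,0,0,0,0,0,0,0,0,0,0,0,0,0,0,0,0,0,0,0,0,0,0,0,0,0,0,0,0,0,0,0,0,0,-0.05,0,0,0,0,0,-0.12,0,0,0,0,0,-0.2,0,0,0,0,0,-0.25,0,0,0,0,0,-0.25,0,0,0],
  "grip": 1
}}

```text
t: 7.05
tool_pos: [0.4527, 0.2679, 0.2487]
tool_rot: [0.494, 3.093, 0.009]
contact_force: [-0.4, -0.2, -1.0]
opening: 0.0856
grip_force: 0.0
```

```bash
python3 -c "
from h import *
o,im,d=wcam('w3')
rows((.55,.0,.35),(.6375,-.2635,.35),(.6375,-.2635,.2),yaw=0)"
```

```text
t 7.1 p [0.4515 0.2674 0.2454] y-angle 71.85 tilt [0.0058 0.0024] F [-0.4 -0.4  0.1] open 0.0856 q6 -0.86 tip 0.0726
(0.55, 0.0, 0.35) -> [-0.2956 -0.3717 -0.1744] [0.0042 0.001  0.7984]
(0.6375, -0.2635, 0.35) -> [-0.571  -0.7436 -0.1746] [0.0042 0.001  0.7984]
(0.6375, -0.2635, 0.2) -> [-0.5698 -0.7446  0.0753] [0.0042 0.001  0.7984]
```

View pics/w3.png

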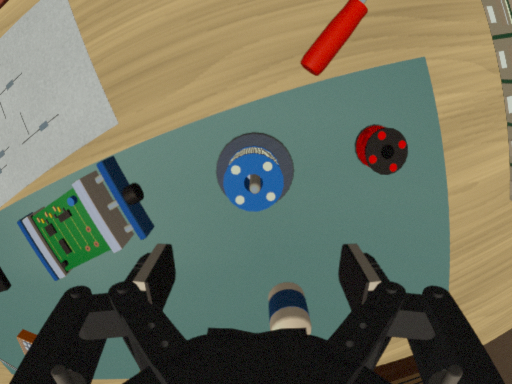

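The reel sits on the disc with the spindle showing in its hole, and the wire reel and bottle are untouched. Next is the box.

```bash
cat >> h.py <<'E'
def wcloud(o,d):
    m=ctrl.camera_model('wrist');K=m['mtx'];v,u=np.mgrid[:384,:512]
    x=(u-K[0,2])/K[0,0];y=(v-K[1,2])/K[1,1];r=np.hypot(x,y)+1e-9
    c=np.stack([np.tan(r)*x/r*d,np.tan(r)*y/r*d,d],-1)
    X=m['tool_from_camera'];M=R.from_rotvec(o['tool_rot']).as_matrix()
    return (c@X[:3,:3].T+X[:3,3])@M.T+o['tool_pos']
def wfind(o,d,c,h,rad=.05,tol=.006):
    P=wcloud(o,d)[d>0].reshape(-1,3);k=P[(np.hypot(P[:,0]-c[0],P[:,1]-c[1])<rad)&(abs(P[:,2]-h)<tol)]
    r=cv2.minAreaRect(k[:,:2].astype(np.float32));print('wfind',len(k),'z',np.median(k[:,2]).round(4),'c',np.round(r[0],4),'sz',np.round(r[1],4),'ang',round(r[2],1))
E
python3 -c "
from h import *
rows((.6375,-.2635,.27),(.6375,-.2635,.2),yaw=63)"
```

```text
t 7.1 p [0.4515 0.2674 0.2454] y-angle 71.85 tilt [0.0058 0.0024] F [-0.4 -0.4  0.1] open 0.0856 q6 -0.86 tip 0.0726
(0.6375, -0.2635, 0.27) -> [-0.5703 -0.7441 -0.0413] [0.0028 0.0028 0.0984]
(0.6375, -0.2635, 0.2) -> [-0.5698 -0.7446  0.0753] [0.0028 0.0028 0.0984]
```

Call:
{"name": "apply_moves", "arguments": {
  "rows": [-0.57,-0.744,-0.04,0,0,0.098,-0.57,-0.744,-0.04,0,0,0.098,-0.57,-0.744,-0.04,0,0,0.098,-0.57,-0.744,-0.04,0,0,0.098,-0.57,-0.744,-0.04,0,0,0.098,-0.57,-0.744,-0.04,0,0,0.098,-0.57,-0.744,-0.04,0,0,0.098,-0.57,-0.744,-0.04,0,0,0.098,-0.57,-0.744,-0.04,0,0,0.098,-0.57,-0.744,-0.04,0,0,0.098,-0.57,-0.744,-0.04,0,0,0.098,-0.57,-0.744,0.0,0,0,0.098,-0.57,-0.744,0.07,0,0,0.098,-0.57,-0.744,0.07,0,0,0.098,-0.57,-0.744,0.07,0,0,0.098,-0.57,-0.744,0.07,0,0,0.098]
}}

```text
t: 8.7
tool_pos: [0.6367, -0.2637, 0.2016]
tool_rot: [0.731, 3.054, -0.001]
contact_force: [0.5, -0.3, 0.8]
opening: 0.0853
grip_force: 0.0
```

```bash
python3 -c "
from h import *
o,im,d=wcam('w4')
wfind(o,d,(.6375,-.2635),.026)
wfind(o,d,(.5625,-.386),.042)
rows((.6375,-.2635,.081),yaw=63)"
```

```text
wfind 3432 z 0.0262 c [ 0.6381 -0.2614] sz [0.0442 0.061 ] ang 64.2
wfind 2028 z 0.0395 c [ 0.5626 -0.385 ] sz [0.0592 0.0585] ang 63.5
t 8.75 p [ 0.6371 -0.2638  0.2025] y-angle 63.07 tilt [ 0.003  -0.0016] F [-0.   0.4  1.1] open 0.0854 q6 -1.6 tip 0.0726
(0.6375, -0.2635, 0.081) -> [2.000e-04 8.000e-04 2.026e-01] [-0.      0.0022  0.0008]
```

View pics/w4.png

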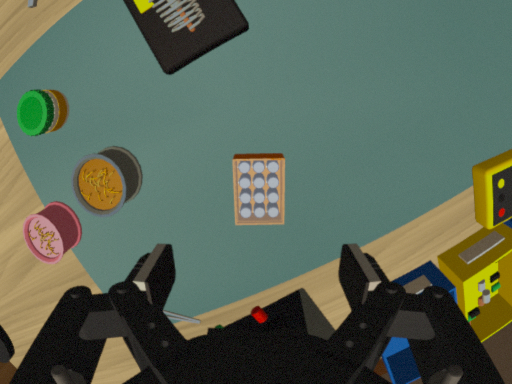

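The box lies square between the open fingers, around (259,190). The cleaner is at (102,184) with the pink pot beyond it.

Call:
{"name": "apply_moves", "arguments": {
  "rows": [0,0.003,0.06,0,0,0,0,0.003,0.12,0,0,0,0,0.003,0.16,0,0,0,0,0.003,0.19,0,0,0,0,0.003,0.202,0,0,0,0,0.003,0.202,0,0,0,0,0.003,0.202,0,0,0]
}}

```text
t: 9.45
tool_pos: [0.6381, -0.2628, 0.0809]
tool_rot: [0.732, 3.052, -0.001]
contact_force: [-0.2, -0.7, -0.3]
opening: 0.0853
grip_force: 0.0
```

Call:
{"name": "apply_moves", "arguments": {
  "rows": [0,0,0,0,0,0,0,0,0,0,0,0,0,0,0,0,0,0,0,0,0,0,0,0,0,0,0,0,0,0,0,0,0,0,0,0,0,0,0,0,0,0,0,0,0,0,0,0,0,0,0,0,0,0],
  "grip": 0,
  "grip_force": 35
}}

```text
t: 10.35
tool_pos: [0.6375, -0.2627, 0.08]
tool_rot: [0.732, 3.054, -0.001]
contact_force: [-1.4, 0.3, 5.4]
opening: 0.043
grip_force: 37.8
```

```bash
python3 -c "
from h import *
rows((.638,-.262,.22),(.563,.048,.22),(.563,.048,.12),yaw=7.7)"
```

```text
t 10.35 p [ 0.6375 -0.2627  0.08  ] y-angle 63.03 tilt [ 0.0013 -0.0008] F [-1.4  0.3  5.4] open 0.043 q6 -1.6 tip 0.0726
(0.638, -0.262, 0.22) -> [-0.0006  0.0013 -0.2333] [4.000e-04 9.000e-04 6.147e-01]
(0.563, 0.048, 0.22) -> [ 0.3452  0.4051 -0.2339] [4.000e-04 9.000e-04 6.147e-01]
(0.563, 0.048, 0.12) -> [ 0.3454  0.4051 -0.0673] [4.000e-04 9.000e-04 6.147e-01]
```

Call:
{"name": "apply_moves", "arguments": {
  "rows": [0,0,-0.08,0,0,0,0,0,-0.16,0,0,0,0,0,-0.233,0,0,0,0.345,0.405,-0.233,0,0,0.615,0.345,0.405,-0.233,0,0,0.615,0.345,0.405,-0.233,0,0,0.615,0.345,0.405,-0.233,0,0,0.615,0.345,0.405,-0.233,0,0,0.615,0.345,0.405,-0.233,0,0,0.615,0.345,0.405,-0.233,0,0,0.615,0.345,0.405,-0.15,0,0,0.615,0.345,0.405,-0.067,0,0,0.615,0.345,0.405,-0.067,0,0,0.615,0.345,0.405,-0.067,0,0,0.615,0.345,0.405,-0.067,0,0,0.615]
}}

```text
t: 11.85
tool_pos: [0.5644, 0.0479, 0.1218]
tool_rot: [2.066, 2.362, 0.004]
contact_force: [0.5, -0.5, -1.1]
opening: 0.0428
grip_force: 37.1
```

```bash
python3 -c "
from h import *
rows((.563,.048,.0805),yaw=7.7)"
```

```text
t 11.85 p [0.5644 0.0479 0.1218] y-angle 7.66 tilt [ 0.0042 -0.0002] F [ 0.5 -0.5 -1.1] open 0.0428 q6 -0.18 tip 0.0726
(0.563, 0.048, 0.0805) -> [ 0.0005 -0.0026  0.0688] [ 0.0027  0.0005 -0.0004]
```

Call:
{"name": "apply_moves", "arguments": {
  "rows": [0,-0.001,0.03,0,0,0,0,-0.001,0.05,0,0,0,0,-0.001,0.062,0,0,0,0,-0.001,0.067,0,0,0,0,-0.001,0.067,0,0,0,0,-0.001,0.067,0,0,0]
}}

```text
t: 12.45
tool_pos: [0.5628, 0.048, 0.08]
tool_rot: [2.067, 2.364, 0.001]
contact_force: [-0.9, -0.6, 1.9]
opening: 0.0432
grip_force: 37.5
```

Call:
{"name": "apply_moves", "arguments": {
  "rows": [0,0,0,0,0,0,0,0,0,0,0,0,0,0,0,0,0,0,0,0,0,0,0,0,0,0,0,0,0,0,0,0,0,0,0,0,0,0,-0.05,0,0,0,0,0,-0.12,0,0,0,0,0,-0.2,0,0,0,0,0,-0.25,0,0,0,0,0,-0.25,0,0,0,0,0,-0.25,0,0,0],
  "grip": 1
}}

```text
t: 13.65
tool_pos: [0.5623, 0.0481, 0.2297]
tool_rot: [2.067, 2.364, 0.002]
contact_force: [-0.8, -0.1, -0.7]
opening: 0.0853
grip_force: 0.0
```

```bash
python3 -c "
from h import *
o,im,d=wcam('w5')
wfind(o,d,(.563,.048),.026)
rows((.5625,-.386,.3),(.5625,-.386,.2),yaw=30)"
```

```text
wfind 2826 z 0.0261 c [0.5628 0.0483] sz [0.0444 0.061 ] ang 8.5
t 13.7 p [0.5616 0.0481 0.2279] y-angle 7.68 tilt [-0.0015  0.0001] F [-0.2  0.3 -0.7] open 0.0853 q6 -0.18 tip 0.0726
(0.5625, -0.386, 0.3) -> [-0.7172 -0.0953 -0.1202] [-0.0009 -0.0004 -0.248 ]
(0.5625, -0.386, 0.2) -> [-0.7172 -0.095   0.0465] [-0.0009 -0.0004 -0.248 ]
```

View pics/w5.png

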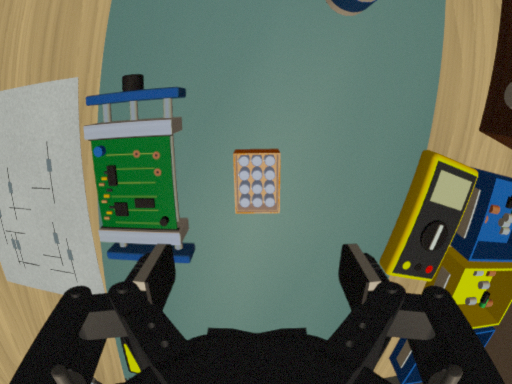

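The box stands at (257,181), square behind the holder. The holder's blue plates have their back ends at about (185,90) and (193,245).

```bash
python3 -c "
from h import *
o=ctrl.get_obs()
a=wpix(o,185,88,.045);b=wpix(o,194,246,.045);print(a,b,np.linalg.norm(a-b),np.degrees(np.arctan2(-(a-b)[0],(a-b)[1])))
f=(a+b)/2;e=np.array([.991,.134]);print('holder c from back',f[:2]-.05*e, 'depth-based:')
im,d=ctrl.get_image('wrist');wfind(o,d,(.442,.031),.044,rad=.13,tol=.004)
"
```

```text
[0.48863563 0.13026829 0.045     ] [ 0.5084541  -0.01610405  0.045     ] 0.14770793425525183 7.710825376621528
holder c from back [0.44899486 0.05038212] depth-based:
wfind 3918 z 0.0444 c [0.4425 0.0358] sz [0.0927 0.122 ] ang 7.7
```

```bash
python3 -c "
from h import *
o=ctrl.get_obs();im,d=ctrl.get_image('wrist');P=wcloud(o,d)[d>0].reshape(-1,3)
e=np.array([.991,.134]);n=np.array([-.134,.991]);c=np.array([.442,.0313])
q=P[:,:2]-c;x=q@e;y=q@n
for lo,hi in((.035,.05),(.04,.05),(.02,.03)):
  k=(P[:,2]>lo)&(P[:,2]<hi)&(abs(x)<.1)&(abs(y)<.13)
  print(lo,np.percentile(x[k],[0,.5,1,99,99.5,100]).round(4),np.percentile(y[k],[0,.5,1,99,99.5,100]).round(4))
  k&=y>.06;print('  +y plate',np.percentile(x[k],[0,1,99,100]).round(4),np.percentile(y[k],[0,1,99,100]).round(4))
"
```

```text
0.035 [-0.0459 -0.0425 -0.0412  0.0462  0.0467  0.0476] [-0.0567 -0.0556 -0.0547  0.0647  0.0651  0.0657]
  +y plate [-0.0448 -0.0436  0.0469  0.0472] [0.06   0.0601 0.0655 0.0657]
0.04 [-0.0459 -0.0437 -0.0428  0.0465  0.0469  0.0473] [-0.0567 -0.0561 -0.0558  0.0651  0.0653  0.0656]
  +y plate [-0.0448 -0.0436  0.0467  0.0472] [0.06   0.0601 0.0655 0.0656]
0.02 [-0.0487 -0.0475 -0.0463  0.0996  0.0998  0.1   ] [-0.0827 -0.0811 -0.0795  0.1098  0.11    0.1104]
  +y plate [-0.0456 -0.0403  0.0512  0.0514] [0.0603 0.0625 0.11   0.1104]
```

Depth shows the blue plates are lower than the jaws, so the holder's centre is about (0.4424, 0.0359). The box is within about 5 mm of its place, so I accept it. Next is the cleaner.

Call:
{"name": "apply_moves", "arguments": {
  "rows": [-0.717,-0.095,-0.05,0,0,0,-0.717,-0.095,-0.05,0,0,0,-0.717,-0.095,-0.05,0,0,0,-0.717,-0.095,-0.05,0,0,0,-0.717,-0.095,-0.05,0,0,0,-0.717,-0.095,-0.05,0,0,0,-0.717,-0.095,-0.05,0,0,0,-0.717,-0.095,-0.05,0,0,0,-0.717,-0.095,-0.05,0,0,0,-0.717,-0.095,-0.05,0,0,0,-0.717,-0.095,0.045,0,0,0,-0.717,-0.095,0.045,0,0,0,-0.717,-0.095,0.045,0,0,0,-0.717,-0.095,0.045,0,0,0]
}}

```text
t: 15.2
tool_pos: [0.5634, -0.3852, 0.2024]
tool_rot: [-2.067, -2.366, -0.0]
contact_force: [0.4, -0.7, 1.1]
opening: 0.0855
grip_force: 0.0
```

```bash
python3 -c "
from h import *
o,im,d=wcam('w6')
wfind(o,d,(.5625,-.385),.041,rad=.04)
wfind(o,d,(.465,-.418),.039,rad=.04)
rows((.5625,-.385,.08),yaw=7.7)"
```

```text
wfind 3833 z 0.0371 c [ 0.5628 -0.3853] sz [0.0593 0.0592] ang 73.4
wfind 1744 z 0.0402 c [ 0.4654 -0.4166] sz [0.0449 0.0451] ang 17.4
t 15.25 p [ 0.5638 -0.3857  0.2036] y-angle 7.72 tilt [ 0.0016 -0.0013] F [ 0.1 -0.6 -0.4] open 0.0855 q6 -0.84 tip 0.0726
(0.5625, -0.385, 0.08) -> [ 0.0018 -0.0023  0.2061] [0.0009 0.001  0.0003]
```

View pics/w6.png

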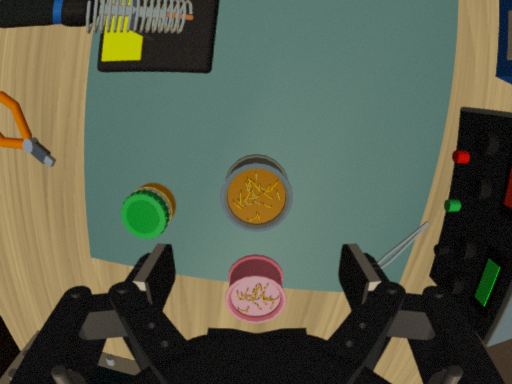

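The cleaner is at (257,196), centred between the fingers. The jar is at (147,213) and the pink pot at (256,290), both clear of the finger paths.

Call:
{"name": "apply_moves", "arguments": {
  "rows": [0.0008,-0.001,0.06,0,0,0,0.0008,-0.001,0.12,0,0,0,0.0008,-0.001,0.16,0,0,0,0.0008,-0.001,0.19,0,0,0,0.0008,-0.001,0.204,0,0,0,0.0008,-0.001,0.204,0,0,0,0.0008,-0.001,0.204,0,0,0]
}}

```text
t: 15.95
tool_pos: [0.5634, -0.3862, 0.0814]
tool_rot: [2.066, 2.363, 0.0]
contact_force: [0.1, 0.6, -0.4]
opening: 0.0857
grip_force: 0.0
```

Call:
{"name": "apply_moves", "arguments": {
  "rows": [0,0,0,0,0,0,0,0,0,0,0,0,0,0,0,0,0,0,0,0,0,0,0,0,0,0,0,0,0,0,0,0,0,0,0,0,0,0,0,0,0,0,0,0,0,0,0,0],
  "grip": 0,
  "grip_force": 40
}}

```text
t: 16.75
tool_pos: [0.5633, -0.3862, 0.0814]
tool_rot: [2.066, 2.363, -0.0]
contact_force: [0.2, 0.3, 5.1]
opening: 0.0591
grip_force: 43.8
```

```bash
python3 -c "
from h import *
rows((.5628,-.385,.25),(.5735,-.031,.25),(.5735,-.031,.12),yaw=7.7)"
```

```text
t 16.75 p [ 0.5633 -0.3862  0.0814] y-angle 7.68 tilt [ 0.0021 -0.0019] F [0.2 0.3 5.1] open 0.0591 q6 -0.84 tip 0.0726
(0.5628, -0.385, 0.25) -> [ 0.0015 -0.     -0.281 ] [ 0.0011  0.0014 -0.0002]
(0.5735, -0.031, 0.25) -> [ 0.5838  0.0965 -0.2821] [ 0.0011  0.0014 -0.0002]
(0.5735, -0.031, 0.12) -> [ 0.5843  0.0961 -0.0654] [ 0.0011  0.0014 -0.0002]
```

Call:
{"name": "apply_moves", "arguments": {
  "rows": [0,0,-0.08,0,0,0,0,0,-0.16,0,0,0,0,0,-0.24,0,0,0,0.583,0.096,-0.28,0,0,0,0.583,0.096,-0.28,0,0,0,0.583,0.096,-0.28,0,0,0,0.583,0.096,-0.28,0,0,0,0.583,0.096,-0.28,0,0,0,0.583,0.096,-0.28,0,0,0,0.583,0.096,-0.28,0,0,0,0.583,0.096,-0.28,0,0,0,0.583,0.096,-0.2,0,0,0,0.583,0.096,-0.12,0,0,0,0.583,0.096,-0.065,0,0,0,0.583,0.096,-0.065,0,0,0,0.583,0.096,-0.065,0,0,0,0.583,0.096,-0.065,0,0,0]
}}

```text
t: 18.45
tool_pos: [0.5745, -0.0318, 0.1213]
tool_rot: [2.066, 2.362, 0.004]
contact_force: [0.2, -0.9, -1.7]
opening: 0.059
grip_force: 44.2
```

```bash
python3 -c "
from h import *
rows((.5735,-.0315,.082),yaw=7.7)"
```

```text
t 18.45 p [ 0.5745 -0.0318  0.1213] y-angle 7.65 tilt [ 0.0045 -0.0009] F [ 0.2 -0.9 -1.7] open 0.059 q6 -0.32 tip 0.0726
(0.5735, -0.0315, 0.082) -> [ 0.0008 -0.0019  0.0655] [ 0.0027  0.0009 -0.0005]
```

Call:
{"name": "apply_moves", "arguments": {
  "rows": [0,-0.001,0.03,0,0,0,0,-0.001,0.05,0,0,0,0,-0.001,0.06,0,0,0,0,-0.001,0.065,0,0,0,0,-0.001,0.066,0,0,0,0,-0.001,0.066,0,0,0]
}}

```text
t: 19.05
tool_pos: [0.5732, -0.0314, 0.0814]
tool_rot: [2.067, 2.365, 0.001]
contact_force: [-4.1, 0.8, 7.3]
opening: 0.0587
grip_force: 45.1
```

Call:
{"name": "apply_moves", "arguments": {
  "rows": [0,0,0,0,0,0,0,0,0,0,0,0,0,0,0,0,0,0,0,0,0,0,0,0,0,0,0,0,0,0,0,0,0,0,0,0,0,0,-0.05,0,0,0,0,0,-0.12,0,0,0,0,0,-0.2,0,0,0,0,0,-0.28,0,0,0,0,0,-0.28,0,0,0,0,0,-0.28,0,0,0],
  "grip": 1
}}

```text
t: 20.25
tool_pos: [0.573, -0.0313, 0.2489]
tool_rot: [2.065, 2.363, 0.003]
contact_force: [-0.2, 0.3, -1.0]
opening: 0.0856
grip_force: 0.0
```

```bash
python3 -c "
from h import *
o,im,d=wcam('w7')
wfind(o,d,(.563,.048),.026,rad=.04,tol=.004)
wfind(o,d,(.5735,-.032),.041,rad=.04)
rows((.4654,-.417,.3),(.4654,-.417,.2),yaw=7.7)"
```

```text
wfind 2734 z 0.0261 c [0.5626 0.0482] sz [0.0446 0.0597] ang 8.1
wfind 2760 z 0.0373 c [ 0.5731 -0.0303] sz [0.0586 0.0587] ang 6.0
t 20.3 p [ 0.572  -0.0312  0.2466] y-angle 7.68 tilt [-0.0002  0.0001] F [ 0.4 -0.2 -0.6] open 0.0856 q6 -0.32 tip 0.0726
(0.4654, -0.417, 0.3) -> [-0.6136 -0.2619 -0.089 ] [-0.0001 -0.0001 -0.0003]
(0.4654, -0.417, 0.2) -> [-0.6136 -0.2619  0.0776] [-0.0001 -0.0001 -0.0003]
```

Call:
{"name": "apply_moves", "arguments": {
  "rows": [-0.2,-0.08,-0.089,0,0,0,-0.613,-0.262,-0.089,0,0,0,-0.613,-0.262,-0.089,0,0,0,-0.613,-0.262,-0.089,0,0,0,-0.613,-0.262,-0.089,0,0,0,-0.613,-0.262,-0.089,0,0,0,-0.613,-0.262,-0.089,0,0,0,-0.613,-0.262,-0.089,0,0,0,-0.613,-0.262,-0.089,0,0,0,-0.613,-0.262,-0.089,0,0,0,-0.613,-0.262,0,0,0,0,-0.613,-0.262,0.077,0,0,0,-0.613,-0.262,0.077,0,0,0,-0.613,-0.262,0.077,0,0,0,-0.613,-0.262,0.077,0,0,0]
}}

```text
t: 21.8
tool_pos: [0.4669, -0.417, 0.2037]
tool_rot: [2.064, 2.363, -0.001]
contact_force: [0.2, -0.0, 0.9]
opening: 0.0854
grip_force: 0.0
```

```bash
python3 -c "
from h import *
o,im,d=wcam('w8')
wfind(o,d,(.465,-.417),.04,rad=.04)
rows((.4654,-.417,.08),yaw=7.7)"
```

```text
wfind 2185 z 0.0403 c [ 0.4649 -0.417 ] sz [0.0452 0.045 ] ang 86.3
t 21.85 p [ 0.467  -0.4174  0.2044] y-angle 7.73 tilt [ 0.0038 -0.0041] F [-0.1 -0.3 -0.4] open 0.0856 q6 -0.98 tip 0.0726
(0.4654, -0.417, 0.08) -> [ 0.002  -0.0033  0.2074] [0.002  0.0029 0.0003]
```

Call:
{"name": "apply_moves", "arguments": {
  "rows": [0.001,-0.002,0.06,0,0,0,0.001,-0.002,0.12,0,0,0,0.001,-0.002,0.16,0,0,0,0.001,-0.002,0.19,0,0,0,0.001,-0.002,0.205,0,0,0,0.001,-0.002,0.205,0,0,0,0.001,-0.002,0.205,0,0,0]
}}

```text
t: 22.55
tool_pos: [0.4651, -0.4172, 0.0795]
tool_rot: [2.066, 2.363, -0.001]
contact_force: [-0.9, -0.2, 0.1]
opening: 0.0854
grip_force: 0.0
```

Call:
{"name": "apply_moves", "arguments": {
  "rows": [0,0,0,0,0,0,0,0,0,0,0,0,0,0,0,0,0,0,0,0,0,0,0,0,0,0,0,0,0,0,0,0,0,0,0,0,0,0,0,0,0,0,0,0,0,0,0,0,0,0,0,0,0,0],
  "grip": 0,
  "grip_force": 35
}}

```text
t: 23.45
tool_pos: [0.4647, -0.4168, 0.0788]
tool_rot: [2.067, 2.364, -0.0]
contact_force: [-0.4, 2.0, 5.7]
opening: 0.0435
grip_force: 35.8
```

```bash
python3 -c "
from h import *
rows((.465,-.417,.34),(.553,.1195,.34),(.553,.1195,.12),yaw=7.7)"
```

```text
t 23.45 p [ 0.4647 -0.4168  0.0788] y-angle 7.68 tilt [ 0.0009 -0.0011] F [-0.4  2.   5.7] open 0.0435 q6 -0.98 tip 0.0726
(0.465, -0.417, 0.34) -> [-0.001   0.0008 -0.4354] [ 0.0005  0.0008 -0.0002]
(0.553, 0.1195, 0.34) -> [ 0.8655  0.2657 -0.4363] [ 0.0005  0.0008 -0.0002]
(0.553, 0.1195, 0.12) -> [ 0.866   0.2654 -0.0696] [ 0.0005  0.0008 -0.0002]
```

Call:
{"name": "apply_moves", "arguments": {
  "rows": [0,0,-0.08,0,0,0,0,0,-0.16,0,0,0,0,0,-0.24,0,0,0,0,0,-0.32,0,0,0,0,0,-0.4,0,0,0,0.865,0.266,-0.43,0,0,0,0.865,0.266,-0.43,0,0,0,0.865,0.266,-0.43,0,0,0,0.865,0.266,-0.43,0,0,0,0.865,0.266,-0.43,0,0,0,0.865,0.266,-0.43,0,0,0,0.865,0.266,-0.43,0,0,0,0.865,0.266,-0.43,0,0,0,0.865,0.266,-0.43,0,0,0,0.865,0.266,-0.43,0,0,0,0.865,0.266,-0.43,0,0,0,0.865,0.266,-0.43,0,0,0,0.865,0.266,-0.43,0,0,0,0.865,0.266,-0.43,0,0,0]
}}

```text
t: 25.35
tool_pos: [0.5528, 0.1187, 0.335]
tool_rot: [-2.068, -2.364, 0.002]
contact_force: [0.0, -0.5, -0.5]
opening: 0.0434
grip_force: 36.1
```

```bash
python3 -c "
from h import *
rows((.553,.1195,.11),(.553,.1195,.0795),yaw=7.7)"
```

```text
t 25.35 p [0.5528 0.1187 0.335 ] y-angle 7.64 tilt [-0.0011 -0.0005] F [ 0.  -0.5 -0.5] open 0.0434 q6 -0.05 tip 0.0726
(0.553, 0.1195, 0.11) -> [0.0014 0.0009 0.375 ] [-0.0008  0.0002 -0.0007]
(0.553, 0.1195, 0.0795) -> [0.0014 0.0009 0.4258] [-0.0008  0.0002 -0.0007]
```

Call:
{"name": "apply_moves", "arguments": {
  "rows": [0.001,0.001,0.08,0,0,0,0.001,0.001,0.16,0,0,0,0.001,0.001,0.24,0,0,0,0.001,0.001,0.31,0,0,0,0.001,0.001,0.36,0,0,0,0.001,0.001,0.39,0,0,0,0.001,0.001,0.41,0,0,0,0.001,0.001,0.42,0,0,0,0.001,0.001,0.424,0,0,0,0.001,0.001,0.425,0,0,0,0.001,0.001,0.425,0,0,0]
}}

```text
t: 26.45
tool_pos: [0.5544, 0.12, 0.0819]
tool_rot: [2.067, 2.364, 0.002]
contact_force: [0.0, -0.8, -1.2]
opening: 0.0434
grip_force: 36.1
```

Call:
{"name": "apply_moves", "arguments": {
  "rows": [0,0,0,0,0,0,0,0,0,0,0,0,0,0,0,0,0,0,0,0,0,0,0,0,0,0,0,0,0,0,0,0,0,0,0,0,0,0,-0.05,0,0,0,0,0,-0.12,0,0,0,0,0,-0.2,0,0,0,0,0,-0.28,0,0,0,0,0,-0.35,0,0,0,0,0,-0.35,0,0,0,0,0,-0.35,0,0,0],
  "grip": 1
}}

```text
t: 27.75
tool_pos: [0.5541, 0.1201, 0.2923]
tool_rot: [2.066, 2.364, 0.003]
contact_force: [-0.2, 0.1, -0.5]
opening: 0.0853
grip_force: 0.0
```

```bash
python3 -c "
from h import *
o,im,d=wcam('w9')
wfind(o,d,(.563,.048),.026,rad=.04,tol=.004)
wfind(o,d,(.5735,-.032),.041,rad=.04)
wfind(o,d,(.553,.1195),.04,rad=.04)
wfind(o,d,(.451,.267),.056,rad=.04)
wfind(o,d,(.451,.267),.012,rad=.05,tol=.004)
rows((.3,-.417,.08))"
```

```text
wfind 1606 z 0.026 c [0.5627 0.0487] sz [0.0442 0.06  ] ang 8.3
wfind 1259 z 0.0375 c [ 0.5731 -0.0298] sz [0.0579 0.0588] ang 4.0
wfind 1227 z 0.0403 c [0.5544 0.1208] sz [0.0447 0.0442] ang 27.8
wfind 1863 z 0.0562 c [0.4504 0.2679] sz [0.0554 0.0559] ang 33.1
wfind 1391 z 0.012 c [0.4585 0.2647] sz [0.0829 0.0685] ang 59.5
t 27.8 p [0.5533 0.12   0.2901] y-angle 7.68 tilt [-0.0007 -0.0001] F [-1.3  0.5 -1. ] open 0.0853 q6 -0.05 tip 0.0726
(0.3, -0.417, 0.08) -> [-0.8306 -0.5377  0.3505] [0. 0. 0.]
```

View pics/w9.png

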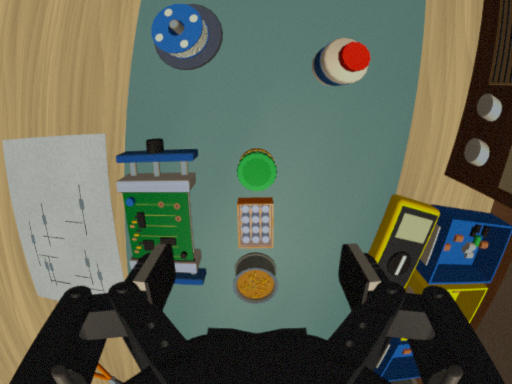

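The row stands in line: jar (257,170), box (256,222), cleaner (255,278), 72.6 mm and 79 mm apart. The reel is down on its stand with its top at 56 mm, and the bottle stands upright.

```bash
python3 -c "
from station import ctrl
print(ctrl.finish_job())"
```

```text
the job is handed in; nothing more can be done
None
```

I handed the job in at about 28 s, with no verdict returned: the last check showed cleaner, box and jar in line behind the holder (79 mm and 73 mm apart), the solder reel down on its spindle, and no sign that the wire reel or bottle had been disturbed.

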